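# Aim the vanity mirror and lock it

### The job

Turn the vanity mirror by its small winged knob until its needle lies right across the middle of the round stud (not the bar-shaped one), with the lever still in its first notch; then throw the lever over into the notch marked by the raised pip, so the aim is kept. Do not touch the mirror or its needle, and leave the lipsticks, the palette and the comb standing or lying where they are.

Things in the scene. Friction and masses are not known exactly. Their poses are not given: they have to be found in the camera images.
- base: fixed white base plate of the mirror, 205 x 392 x 20 mm, on the glass top (z = 0). Origin on the glass top under the mirror's upright turning axis; x away from the robot at yaw 0; covers x -62..+142, y -180..+212 mm. Knob at x 30, y -140; lever pivot at x 0, y +150; a straight groove with two studs runs along y at x 105 mm
- mirror: round mirror, 110 mm across, 10 mm thick, top 175 mm above the glass top, on a stem and a foot 68 mm across. Origin on its upright turning axis, 20 mm above the glass top; x along the needle. Moves only through the knob, by gears: 1 rad per 4.5 rad of knob, the same way round, at most 0.8 rad either side of the base's x. Must not be touched
- mirror_axis (a point): point on the mirror's turning axis at needle height, 39 mm above the glass top
- needle_tip (a point): tip of the dark steel needle, a thin straight blade 4 to 7 mm wide and 3 mm thick that reaches 136 mm from the turning axis and passes 4 mm over the tops of the studs, 36 to 39 mm above the glass top. x axis along the needle outward, z up
- round_stud: the mark to aim at: round domed steel stud, 24 mm across, 12 mm high, fixed in the groove on the base's top. Origin at the centre of its underside (20 mm above the glass top), 45 to 75 mm to one side or the other of the base's middle line
- bar_stud: the other stud, not to be aimed at: straight steel bar 32 mm long (across the groove), 6 mm wide, 10 mm high, fixed on the other side of the groove
- knob_grip (a point): middle of the knob's wing, 56 mm above the glass top: a bar 36 mm long (x axis), 12 mm thick (y axis), from 32 to 62 mm above the glass top, on a disc 42 mm across. Turns about its upright axis, stiffly (0.06 N m), stays where left, needs several grasps. Up to 0.24 rad of play before the needle follows, again at each change of direction; its state at the start is unknown
- lever (a joint): lock lever's angle in rad: 0 in the first (free) notch, where it starts; 0.95 in the notch with the raised pip (locked). Grows anticlockwise from above. A spring detent pulls it into the nearer notch; the hump between lies at 0.475 and takes about 4 N at the post
- lever_post (a point): on the axis of the lever's upright round brass post, 13 mm across, from 34 to 70 mm above the glass top, to pinch or push; this point is 58 mm above the glass top, 60 mm from the pivot. x axis along the lever outward. The flat lever arm below is 10 mm wide, at 32 to 38 mm
- lever_pivot (a point): point on the lever's upright pivot axis, at the height of lever_post
- lipstick_a: bystander: slim gold aluminium lipstick tube standing, 21 mm across, 78 mm high, beyond the knob side of the base; origin at its underside
- lipstick_b: bystander: a second such tube beside it
- palette: bystander: closed black clamshell palette 85 x 85 x 16 mm with a press-button latch, lying beyond the lever side; origin at its underside
- comb: bystander: tortoiseshell acetate comb 170 x 36 x 5 mm lying past the far edge of the base; origin at its underside

How it is judged:
By the outcome, as a careful person would: the job done as asked, in the order asked, and still so for the second after the job is handed in, with the robot touching nothing.
It also fails if it takes over 72 s, if anything falls off the work surface, if the arm or the gripper's body presses on something with over 40 N, if the wrist force passes 120 N, or if a joint passes its speed limit or range.

### The arm

A 6-joint arm with a two-finger parallel gripper is mounted at the origin on the work surface. World frame = base frame: x ahead of the robot, y to its left, z up, the work surface at z = 0. Lengths are in m, angles in degrees, forces in N, time in s.
With the tool pointing down it reaches from about 0.35 to 0.8 m from the base axis. Payload 7.3 kg.
Tool frame: the origin (TCP) lies between the finger pads; the fingertips stand finger_overhang ahead of it and the grasp point (between the pads) lies 8 mm behind it (finger_overhang is the distance from the TCP to the fingertips, in m); x points along the fingers, z is the direction in which the jaws open and shut, and the axes are right-handed (so a half turn about x gives the same grasp; the last joint's range is limited). The gripper opens to 85 mm and grips with 20 to 120 N. Pads are 22 mm wide; open, the fingers measure 114 mm over their backs; the gripper's body (76 mm by 85 mm) begins 54 mm behind the grasp point. The pads swing forward as they close: fully open they stand 13 mm farther back than shut.
Start: joints at [65.031, 19.595, 87.324, -0, 73.075, -8.365], TCP at [0.15, 0.503, 0.242] pointing down, gripper open.
Joint ranges: [-145.02, 145.02], [-44.19, 115.74], [2.07, 154.8], [-57.11, 237.11], [16.16, 152.29], [-177.93, 177.93]. Speed limits (degrees/s): [147.25, 147.25, 180, 180, 180, 180].

### API

Orientations are given as a 3x3 rotation matrix whose columns are the frame's x, y, z axes.
In Python, from rig import sense, snapshot, job_done, finger_overhang gives the robot as it stands.
- The arm moves only by the tool jog_arm, never from a script. Its argument "increments" is text: rows parted by semicolons, each of 7 numbers parted by spaces: the turn, a rotation vector about the tool's x, y, z in degrees, then the shift along the tool's x, y, z in m, then the finger opening in m, from 0 to 0.0854. A call has 1 to 20 rows; each row is the pose to reach, as a shift and turn from the pose commanded when the call began, along the tool's axes at that moment; what a row does not reach only later rows make up. A row lasts 1/10 s, in which the tool goes at most 50 mm and 8.59 degrees, less where a joint would pass 70% of its speed; a pose out of reach is approached as far as the arm can. A call with a gripper value outside its range is refused whole. The fingers move at their own pace and stop on an object; "force" is the grip in N (left out, the last holds). Time passes only in rows, so rows that repeat a pose let the fingers close. It gives the time, the measured TCP pose, the force and the opening at its end, in the units of the state.
- sense(): the state, without advancing time (a new reading comes with each control period).
- snapshot(name): name is "side" or "top" or "wrist"; returns a dict with "frame" (420x560x3 uint8, blue, green, red), "range_z" (420x560 float32, m along the optical axis (not along the pixel's ray), 0 where there is no reading), "fov_y" (degrees; the focal length in pixels is half the picture's height over the tangent of half this angle, whatever the lens; pixels are square), "cx", "cy" (the principal point, pixels), "R" (3x3) and "t" (3): a world point X has camera coordinates R X + t. Camera axes: x right, y down, z forward; pixel columns grow to the right and rows downward; lengths in m; the calibration is good to about 2 mm. A picture is of the moment at which its call begins.
- job_done(): hands the job in, once; it reports no verdict.
The state is a dict: "time_s": time; "joint_positions": joint angles; "qd": joint speeds; "joint_torque": joint torques, N m; "position": TCP position; "ee_rot": TCP orientation; "wrist_force": force on the tool from outside, world axes, zero at the start; "ft_torque": the same for the moment, N m; "grip_width": finger opening in m.
Only numpy, scipy, OpenCV 4.12 (cv2) and the standard library are available. Lean on these libraries where they do the work, as an engineer would, in place of code of your own. Each camera call takes 0.05 s, during which the arm holds its last target. There are 200 camera calls.

## Working session

There is one attempt and no reset: what is moved stays moved. The work goes in short steps, Python scripts to look and compute and a tool call to move; the robot and the scene stay as the last step left them, time stands still between calls to the robot, and variables do not carry over. Pictures are saved under pics/ and viewed, about 8 in all and at most 12, crops included, and the job is handed in when it is done.

Besides the shell and the picture viewer there is one more tool, called after "Emit:" as name(argument=value, ...), one argument or row to a line, values as JSON. jog_arm: Moves the arm, as the interface text tells. Its arguments: {"type":"object","properties":{"increments":{"type":"string"},"force":{"type":"number"}},"required":["increments"]}

```bash
ls; mkdir -p pics; cat > h.py <<'E'
import numpy as np, cv2
from rig import sense, snapshot, job_done, finger_overhang
def K(s):
    f=s["frame"].shape[0]/2/np.tan(np.radians(s["fov_y"])/2); return f,s["cx"],s["cy"]
def ray(s,u,v):
    f,cx,cy=K(s); R=np.array(s["R"]);t=np.array(s["t"])
    return -R.T@t, R.T@np.array([(u-cx)/f,(v-cy)/f,1.0])
def onz(s,u,v,z):
    o,d=ray(s,u,v); return o+d*(z-o[2])/d[2]
def proj(s,X):
    f,cx,cy=K(s); c=np.array(s["R"])@np.array(X)+np.array(s["t"]); return cx+f*c[0]/c[2], cy+f*c[1]/c[2]
def cloud(s):
    f,cx,cy=K(s); h,w=s["range_z"].shape; v,u=np.mgrid[:h,:w]; z=s["range_z"]
    P=np.stack([(u-cx)/f*z,(v-cy)/f*z,z],-1)-np.array(s["t"]); return P@np.array(s["R"])
E
python3 - <<'E'
from h import *
import pickle
st=sense(); print(st, finger_overhang() if callable(finger_overhang) else finger_overhang)
for n in("top","side"):
    s=snapshot(n); pickle.dump(s,open(n+".pkl","wb")); cv2.imwrite(f"pics/{n}0.png",s["frame"]); print(n,-np.array(s["R"]).T@np.array(s["t"]),s["fov_y"],np.round(s["R"],2).tolist())
E
```

```text
pics
{'time_s': 0.0, 'joint_positions': array([ 6.50306948e+01,  1.96368228e+01,  8.73767993e+01, -2.64343972e-04,
        7.30747602e+01, -8.36483484e+00]), 'qd': array([-0.0371753 , -0.06206631, -0.08780666,  0.07835856, -0.15076963,
       -0.03378182]), 'joint_torque': array([-2.19445559e-03, -4.33688736e+01, -2.46002573e+01, -4.63422657e-04,
        8.22639005e-03, -8.05476901e-06]), 'position': array([0.14984002, 0.50276551, 0.24162507]), 'ee_rot': array([[-6.47164791e-04, -9.58300595e-01,  2.85761354e-01],
       [-1.40024879e-03,  2.85762002e-01,  9.58299597e-01],
       [-9.99998810e-01,  2.20040768e-04, -1.52679436e-03]]), 'wrist_force': array([-0.27836466, -0.25791173, -0.46032812]), 'ft_torque': array([-0.03594749, -0.00827751,  0.05178271]), 'grip_width': 0.08563378393809287} 0.011
top [0.50260082 0.020683   1.17940988] 43.27118285257733 [[0.03, -1.0, -0.03], [-1.0, -0.03, -0.06], [0.06, 0.03, -1.0]]
side [0.19795737 0.65112062 0.46615805] 55.05581990330825 [[-0.86, -0.51, 0.0], [-0.25, 0.42, -0.87], [0.45, -0.75, -0.48]]
```

View pics/top0.png

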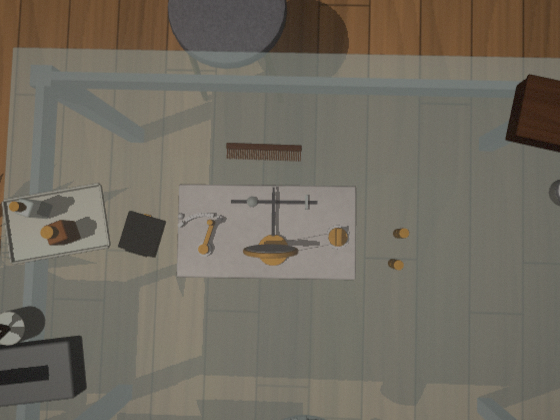

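View pics/side0.png

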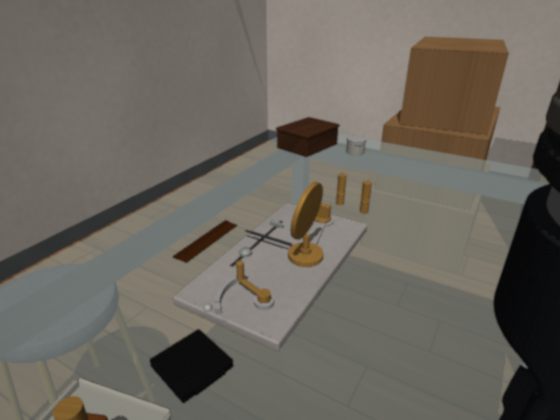

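The top view shows the base plate with corners around (179,185) to (355,279). The round stud is at (252,202) and the bar stud at (308,202). The needle runs up at u≈276, the knob is at (338,237), the lever pivot at (204,250) and the post at about (210,223). The side view agrees.

```bash
python3 - <<'E'
from h import *
import pickle
s=pickle.load(open("top.pkl","rb")); im=s["frame"]
hsv=cv2.cvtColor(im,cv2.COLOR_BGR2HSV)
g=im.astype(int)
print(im[265,200],im[300,200],im[210,340],im[202,252],im[202,290],im[210,276],im[237,338])
P=cloud(s)
z=P[...,2]; m=((z>0.012)&(z<0.2)).astype(np.uint8); m[:170]=0;m[290:]=0;m[:,:165]=0;m[:,370:]=0
w=((g.min(2)>125)).astype(np.uint8);w[:170]=0;w[290:]=0;w[:,:165]=0;w[:,370:]=0
for mm in (m,w):
    c=max(cv2.findContours(mm,cv2.RETR_EXTERNAL,cv2.CHAIN_APPROX_NONE)[0],key=cv2.contourArea)
    Q=np.array([onz(s,*p[0],0.02)[:2] for p in c]).astype(np.float32)
    r=cv2.minAreaRect(Q*1000); print(r)
cv2.imwrite("pics/crop0.png",cv2.resize(im[170:290,165:370],None,fx=3.9,fy=3.9,interpolation=cv2.INTER_CUBIC))
E
```

```text
[138 145 152] [116 132 138] [133 140 145] [120 127 124] [66 66 68] [87 93 95] [ 66 113 148]
((516.002197265625, 99.75645446777344), (204.31851196289062, 391.3536071777344), 0.9341576099395752)
((516.6744384765625, 100.88157653808594), (199.8353729248047, 389.1171875), 0.9562430381774902)
```

View pics/crop0.png

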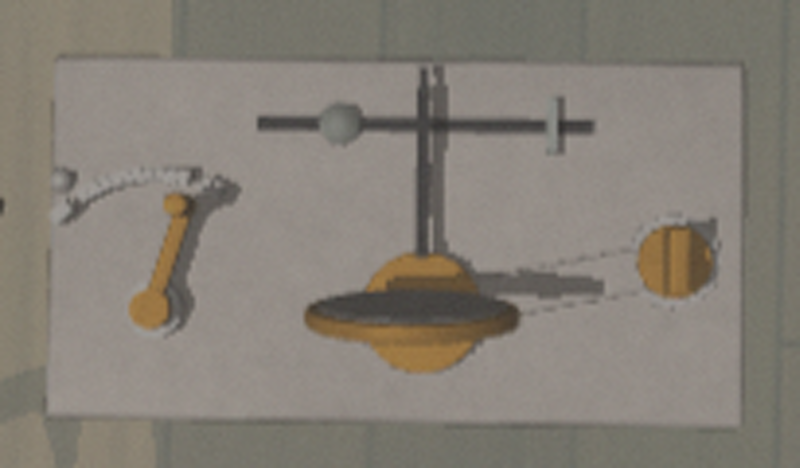

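```bash
cat > scene.py <<'E'
import numpy as np
yaw=np.radians(0.94); c,s=np.cos(yaw),np.sin(yaw); Rb=np.array([[c,-s],[s,c]])
org=np.array([.516,.0998])-Rb@np.array([.040,.016])
b2w=lambda x,y: org+Rb@np.array([x,y])
w2b=lambda p: Rb.T@(np.array(p)[:2]-org)
E
python3 - <<'E'
from h import *; from scene import *
import pickle
s=pickle.load(open("top.pkl","rb")); im=s["frame"]
cr=lambda a,b:(165+a/3.9,170+b/3.9)
for n,a,b,z in [("stud",341,123,.028),("bar",556,125,.03),("knobdisc",675,262,.032),("wing0",677,229,.062),("wing1",677,297,.062),("post",176,203,.07),("pivot",150,310,.04),("needletip",425,69,.038),("needlemid",423,253,.038),("pip",62,180,.03),("notch0",190,175,.03),("notch1",62,212,.03)]:
    w=onz(s,*cr(a,b),z); print(n,np.round(w*1000,1),"base",np.round(w2b(w)*1000,1))
print("knob",b2w(.03,-.14),"pivot",b2w(0,.15),"axis",org)
P=cloud(s); 
h=P[150:330,380:420].reshape(-1,3); h=h[h[:,2]>.05]; print("lip", h.min(0),h.max(0))
# target tool delta
st=sense(); R=st["ee_rot"]; 
print(R.T@(np.array([*b2w(.03,-.14),.242])-st["position"]))
E
```

```text
stud [580.3 130.2  28. ] base [104.8  45.3]
bar [582.4   9.8  30. ] base [104.9 -75. ]
knobdisc [508.1 -58.   32. ] base [  29.5 -141.6]
wing0 [525.8 -56.6  62. ] base [  47.2 -140.5]
wing1 [489.2 -57.4  62. ] base [  10.6 -140.8]
post [531.8 213.9  70. ] base [ 57.6 129.8]
pivot [473.1 231.3  40. ] base [ -0.8 148.1]
needletip [611.   83.5  38. ] base [134.7  -1.9]
needlemid [508.9  81.4  38. ] base [32.6 -2.3]
pip [543.8 285.5  30. ] base [ 70.9 201.2]
notch0 [548.7 213.6  30. ] base [ 74.6 129.3]
notch1 [525.9 284.7  30. ] base [ 53.  200.7]
knob [ 0.50856058 -0.05634306] pivot [0.47380706 0.23312575] axis [0.47626787 0.08314594]
lip [ 0.44416462 -0.19970965  0.05058961] [0.53084488 0.020683   1.17940988]
[ 1.69415417e-04 -5.03524559e-01 -4.33334171e-01]
```

Emit:
jog_arm(
  increments="80 0 0 0 -0.25 -0.215 0.06; 162.5 0 0 0 -0.5035 -0.4335 0.06; 162.5 0 0 0 -0.5035 -0.4335 0.06; 162.5 0 0 0 -0.5035 -0.4335 0.06; 162.5 0 0 0 -0.5035 -0.4335 0.06; 162.5 0 0 0 -0.5035 -0.4335 0.06; 162.5 0 0 0 -0.5035 -0.4335 0.06; 162.5 0 0 0 -0.5035 -0.4335 0.06; 162.5 0 0 0 -0.5035 -0.4335 0.06; 162.5 0 0 0 -0.5035 -0.4335 0.06; 162.5 0 0 0 -0.5035 -0.4335 0.06; 162.5 0 0 0 -0.5035 -0.4335 0.06; 162.5 0 0 0 -0.5035 -0.4335 0.06; 162.5 0 0 0 -0.5035 -0.4335 0.06; 162.5 0 0 0 -0.5035 -0.4335 0.06; 162.5 0 0 0 -0.5035 -0.4335 0.06; 162.5 0 0 0 -0.5035 -0.4335 0.06; 162.5 0 0 0 -0.5035 -0.4335 0.06; 162.5 0 0 0 -0.5035 -0.4335 0.06; 162.5 0 0 0 -0.5035 -0.4335 0.06",
  force=40,
)

```text
time_s: 2.1
position: [0.5084, -0.0561, 0.2419]
ee_rot: [[-0.001, 1.0, 0.014], [0.0, 0.014, -1.0], [-1.0, -0.001, -0.0]]
wrist_force: [0.6, 0.5, -0.3]
grip_width: 0.0601
```

```bash
python3 - <<'E'
from h import *; from scene import *
import pickle
st=sense(); print(st["joint_positions"],st["position"],np.round(st["ee_rot"],4).tolist())
s=snapshot("wrist"); pickle.dump(s,open("w1.pkl","wb")); cv2.imwrite("pics/w1.png",s["frame"]); print(-np.array(s["R"]).T@np.array(s["t"]),np.round(s["R"],2).tolist(),s["fov_y"])
for n,p in [("knob",[*b2w(.03,-.14),.062]),("stud",[*b2w(.105,.0455),.032])]: print(n,proj(s,p))
E
```

```text
[-1.48929948e+01  1.82294029e+01  8.93999920e+01  6.99503347e-03
  7.24220035e+01  7.42758928e+01] [ 0.50842357 -0.05612238  0.2419134 ] [[-0.0008, 0.9999, 0.0145], [0.0003, 0.0145, -0.9999], [-1.0, -0.0008, -0.0004]]
[ 0.58552896 -0.05531936  0.37387491] [[0.01, -1.0, 0.0], [-0.95, -0.01, 0.3], [-0.3, -0.0, -0.95]] 66.49566737077299
knob (np.float64(284.7449269236017), np.float64(188.91336120315947))
stud (np.float64(102.64504694269786), np.float64(110.53173568451139))
```

View pics/w1.png

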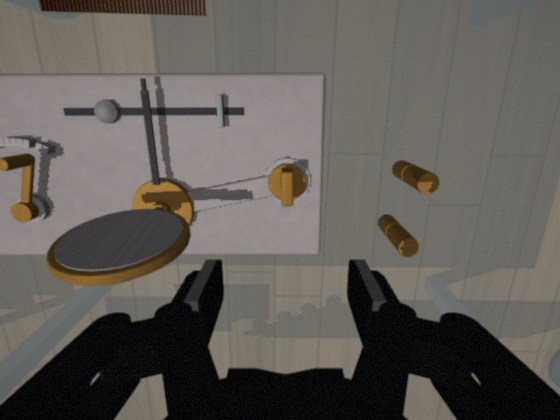

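The wrist view shows the wing at about (287,187), which is about 2 mm toward −y of the prediction. The round stud is at (107,111). The needle runs from (143,80) to (155,185). The way down to the knob is clear.

Emit:
jog_arm(
  increments="0 0 0 0.04 0 0.0017 0.045; 0 0 0 0.08 0 0.0017 0.045; 0 0 0 0.12 0 0.0017 0.045; 0 0 0 0.15 0 0.0017 0.045; 0 0 0 0.175 0 0.0017 0.045; 0 0 0 0.194 0 0.0017 0.045; 0 0 0 0.194 0 0.0017 0.045; 0 0 0 0.194 0 0.0017 0.006; 0 0 0 0.194 0 0.0017 0.006; 0 0 0 0.194 0 0.0017 0.006; 0 0 0 0.194 0 0.0017 0.006; 0 0 0 0.194 0 0.0017 0.006; 0 0 0 0.194 0 0.0017 0.006; 0 0 0 0.194 0 0.0017 0.006",
  force=40,
)

```text
time_s: 3.55
position: [0.5095, -0.058, 0.0496]
ee_rot: [[0.003, 1.0, 0.016], [-0.0, 0.016, -1.0], [-1.0, 0.003, 0.001]]
wrist_force: [0.1, 0.9, 6.3]
grip_width: 0.0109
```

Emit:
jog_arm(
  increments="-5 0 0 -0.001 0 0 0.006; -10 0 0 -0.001 0 0 0.006; -15 0 0 -0.001 0 0 0.006; -20 0 0 -0.001 0 0 0.006; -25 0 0 -0.001 0 0 0.006; -30 0 0 -0.001 0 0 0.006; -35 0 0 -0.001 0 0 0.006; -40 0 0 -0.001 0 0 0.006; -45 0 0 -0.001 0 0 0.006; -50 0 0 -0.001 0 0 0.006; -55 0 0 -0.001 0 0 0.006; -60 0 0 -0.001 0 0 0.006; -65 0 0 -0.001 0 0 0.006; -70 0 0 -0.001 0 0 0.006; -75 0 0 -0.001 0 0 0.006; -80 0 0 -0.001 0 0 0.006; -85 0 0 -0.001 0 0 0.006; -90 0 0 -0.001 0 0 0.006; -90 0 0 -0.001 0 0 0.006; -90 0 0 -0.001 0 0 0.006",
)

```text
time_s: 5.55
position: [0.5083, -0.0568, 0.0496]
ee_rot: [[-0.0, -0.016, 1.0], [0.002, 1.0, 0.016], [-1.0, 0.002, -0.0]]
wrist_force: [-0.9, 5.4, 1.9]
grip_width: 0.0112
```

```bash
python3 - <<'E'
from h import *; from scene import *
import pickle
st=sense(); print(st["joint_positions"],st["position"],st["wrist_force"],st["ft_torque"],np.degrees(np.arctan2(st["ee_rot"][1,2],st["ee_rot"][0,2])))
s=snapshot("top"); pickle.dump(s,open("t2.pkl","wb")); im=s["frame"]
w=snapshot("wrist"); pickle.dump(w,open("w2.pkl","wb"))
a=cv2.resize(im[170:290,165:370],None,fx=3.9,fy=3.9,interpolation=cv2.INTER_CUBIC)
cv2.imwrite("pics/t2.png",a); cv2.imwrite("pics/w2.png",w["frame"])
E
```

```text
[-15.01400254  32.03909077 102.61259767   0.11162343  45.39885258
 -16.00113263] [ 0.50827534 -0.05679039  0.04963847] [-0.94350818  5.41106603  1.86228241] [0.99920777 0.14294279 0.02111505] 0.9087377696519836
```

View pics/t2.png

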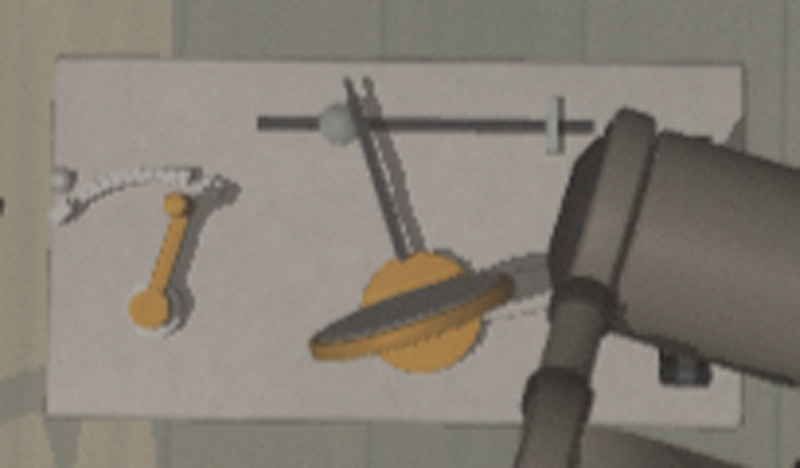

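```bash
cat > meas.py <<'E'
from h import *; from scene import *
def meas(s):
    P=cloud(s); B=(P[...,:2]-org)@Rb; x,y,z=B[...,0],B[...,1],P[...,2]
    plate=(abs(x-.04)<.1)&(abs(y-.016)<.19)
    print("plate z",np.median(z[plate]))
    nd=(x>.042)&(x<.14)&(abs(y)<.11)&(z>.0335)&(z<.045)
    X=np.c_[x[nd],y[nd]]; vx,vy,cx,cy=cv2.fitLine(X.astype(np.float32)*1000,cv2.DIST_HUBER,0,.01,.01).ravel()
    print("needle n",nd.sum(),"ang",np.degrees(np.arctan2(vy*np.sign(vx),vx*np.sign(vx))),"y at x=0:",cy-vy/vx*cx,"y at x=105:",cy+vy/vx*(105-cx),"res",np.std((X[:,1]*1000-cy)-vy/vx*(X[:,0]*1000-cx)))
    sd=(abs(x-.105)<.014)&(abs(y-.05)<.025)&(z>.0235)&(z<.0335)
    if sd.sum(): 
        q=np.c_[x[sd],y[sd]]*1000; print("stud n",sd.sum(),q.mean(0),(q.min(0)+q.max(0))/2,cv2.minEnclosingCircle(q.astype(np.float32)))
E
python3 - <<'E'
from meas import *
import pickle
for n in("top","w1","t2","w2"):
    print(n)
    try: meas(pickle.load(open(n+".pkl","rb")))
    except Exception as e: print(e)
E
```

```text
top
plate z 0.021145407603463347
needle n 135 ang 0.84129167 y at x=0: -1.8117533 y at x=105: -0.26989493 res 17.20246277232498
stud n 93 [104.96076974  46.8139632 ] [105.23920291  49.95521416] ((107.28059387207031, 49.95521545410156), 25.237424850463867)
w1
plate z 0.0311624779117077
needle n 740 ang 0.22173823 y at x=0: -2.2963521 y at x=105: -1.8899937 res 2.8124926325740542
stud n 445 [104.95083159  44.02455523] [104.88129911  45.67295307] ((104.41094970703125, 45.953678131103516), 12.188749313354492)
t2
plate z 0.023495845055892417
needle n 142 ang 18.950296 y at x=0: -1.6667118 y at x=105: 34.385834 res 17.981838160576352
stud n 80 [104.14778229  49.54371337] [105.07522262  47.69066146] ((101.11227416992188, 47.96708297729492), 21.336772918701172)
w2
plate z 0.021064474203739973
OpenCV(4.12.0) /io/opencv/modules/imgproc/src/linefit.cpp:50: error: (-215:Assertion failed) count > 0 in function 'fitLine2D_wods'
```

The top crop shows the needle pointing left of centre. Its tip is at (350,80), just right of the round stud at (341,123), and it measures about 19° against a target of about 24.4°. I'll turn the knob another 22° in the same direction.

Emit:
jog_arm(
  increments="-3 0 0 0 0 0 0.006; -6 0 0 0 0 0 0.006; -9 0 0 0 0 0 0.006; -12 0 0 0 0 0 0.006; -15 0 0 0 0 0 0.006; -18 0 0 0 0 0 0.006; -20 0 0 0 0 0 0.006; -22 0 0 0 0 0 0.006; -22 0 0 0 0 0 0.006; -22 0 0 0 0 0 0.006; -22 0 0 0 0 0 0.006",
)

```text
time_s: 6.75
position: [0.5079, -0.0569, 0.0496]
ee_rot: [[-0.001, -0.389, 0.921], [0.001, 0.921, 0.389], [-1.0, 0.002, -0.001]]
wrist_force: [-2.1, 4.3, 2.9]
grip_width: 0.0114
```

```bash
sed -i 's/\[.040,.016\])/[.040,.016])-np.array([0,.0019])/' scene.py; python3 - <<'E'
from meas import *
import pickle
st=sense(); print(st["position"],np.degrees(np.arctan2(st["ee_rot"][1,2],st["ee_rot"][0,2])))
s=snapshot("top"); pickle.dump(s,open("t3.pkl","wb")); meas(s)
s=snapshot("side"); pickle.dump(s,open("s3.pkl","wb")); meas(s)
E
```

```text
[ 0.50786046 -0.05687725  0.04962299] 22.90503416963581
plate z 0.023546043233122056
needle n 140 ang 23.711271 y at x=0: 0.27421188 y at x=105: 46.39063 res 23.907877879875016
stud n 66 [105.1831297  50.3112121] [105.11788668  52.07400948] ((106.98355102539062, 52.83620071411133), 22.543678283691406)
plate z 0.03151288655415316
needle n 159 ang 22.740435 y at x=0: 3.2391853 y at x=105: 47.24873 res 2.6158018587182243
stud n 80 [101.53843779  52.48187616] [104.29848838  50.62628143] ((104.27770233154297, 50.27485275268555), 11.997182846069336)
```

Emit:
jog_arm(
  increments="0 0 0 0 0 0 0.04; 0 0 0 0 0 0 0.04; 0 0 0 0 0 0 0.04; 0 0 0 0 0 0 0.04; 0 0 0 -0.03 0 0 0.04; 0 0 0 -0.07 0 0 0.04; 0 0 0 -0.11 0 0 0.04; 0 0 0 -0.15 0 0 0.04; 0 0 0 -0.195 0 0 0.04; 0 0 0 -0.195 0.017 0.035 0.04; 0 0 0 -0.195 0.034 0.07 0.04; 0 0 0 -0.195 0.05 0.105 0.04; 0 0 0 -0.195 0.067 0.139 0.04; 0 0 0 -0.195 0.067 0.139 0.04; 0 0 0 -0.195 0.067 0.139 0.04; 0 0 0 -0.195 0.067 0.139 0.04; 0 0 0 -0.195 0.067 0.139 0.04",
)

```text
time_s: 8.55
position: [0.6102, 0.0569, 0.2446]
ee_rot: [[0.0, -0.388, 0.922], [-0.0, 0.922, 0.388], [-1.0, -0.0, -0.0]]
wrist_force: [-0.3, -0.6, -0.1]
grip_width: 0.0404
```

```bash
python3 - <<'E'
from meas import *
import pickle
s=snapshot("wrist"); pickle.dump(s,open("w4.pkl","wb")); print(-np.array(s["R"]).T@np.array(s["t"]))
meas(s); u,v=proj(s,[*b2w(.105,.0475),.032]); print(u,v); cv2.imwrite("pics/w4.png",s["frame"])
E
```

```text
[0.58028388 0.12767068 0.37657708]
plate z 0.03214810784421606
needle n 616 ang 23.40384 y at x=0: 0.29065704 y at x=105: 45.736572 res 2.1551217498958652
stud n 258 [103.41323532  49.41204739] [104.0223549  47.8917093] ((104.05999755859375, 47.87241744995117), 11.84326171875)
286.4010124315419 105.89240476359883
```

View pics/w4.png

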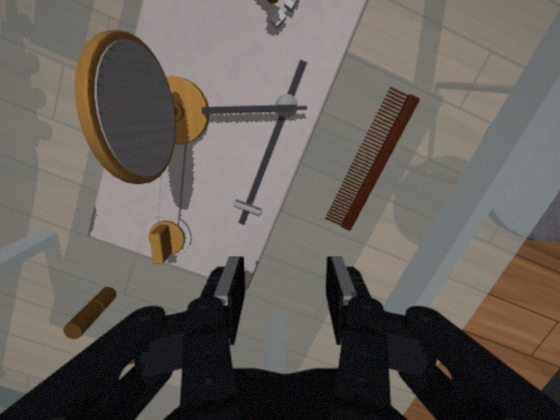

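The wrist view from above shows the needle from (205,110) to (307,107), crossing the stud centred at about (287,104) slightly below its middle. So it is still a bit short. I'll measure that in pixels.

```bash
cat > prof.py <<'E'
from meas import *
def prof(s,u0,v0,d=None):
    """needle centre line vs stud centre, in pixels; range mask for the stud rim, range for the needle"""
    P=cloud(s); B=(P[...,:2]-org)@Rb; z=P[...,2]
    g=cv2.cvtColor(s["frame"],cv2.COLOR_BGR2GRAY)
    b=cv2.resize(g[v0-24:v0+24,u0-40:u0+40],None,fx=9,fy=9,interpolation=cv2.INTER_CUBIC); return b
E
python3 - <<'E'
from prof import *
import pickle
s=pickle.load(open("w4.pkl","rb")); b=prof(s,287,105); cv2.imwrite("pics/w4c.png",b)
g=cv2.cvtColor(s["frame"],cv2.COLOR_BGR2GRAY)
for u in (265,270,275,280,284,287,290,293,301): print(u,g[90:122,u])
E
```

```text
265 [156 157 158 159 157 155 158 157 154 157 158 153 156 158 153 103  63  55
  54  56  50  63  94  97  89  88  88  88  85  88  93 119]
270 [156 157 158 158 158 155 157 154 154 157 154 157 155 154 137  94  62  58
  53  52  54  60  93  95  87  84  86  84  88  85  89 123]
275 [153 153 155 155 152 156 154 155 151 153 149 142 135 133 116  84  58  56
  57  56  50  58  81  90  89  84  87  88  82  86  96 135]
280 [154 155 153 154 153 145 135 129 131 130 131 131 132 127 105  71  55  55
  55  52  52  54  56  66  63  52  36  30  35  31  35  46]
284 [152 152 154 151 142 137 138 138 142 139 140 139 135 135 109  73  55  53
  53  55  54  56  57  59  60  60  58  46  31  39  66  96]
287 [143 130 120 108 124 137 139 138 136 136 137 136 133 131 104  69  53  56
  51  52  50  53  59  64  61  61  65  77  85  93 138 153]
290 [ 54  55  55  61  99 124 132 131 130 131 130 132 130 124  95  68  53  56
  54  56  49  57  63  65  60  60  67  83  88  86 100 137]
293 [ 55  57  51  53  59  73 105 121 124 126 124 124 125 117  90  59  51  53
  56  55  57  58  58  60  68  76  87  86  88  95 136 154]
301 [155 157 155 156 157 154 155 156 154 156 155 156 158 154 151 122  82  56
  55  83 140 155 154 134 101  88  86  89  98 136 153 158]
```

View pics/w4c.png

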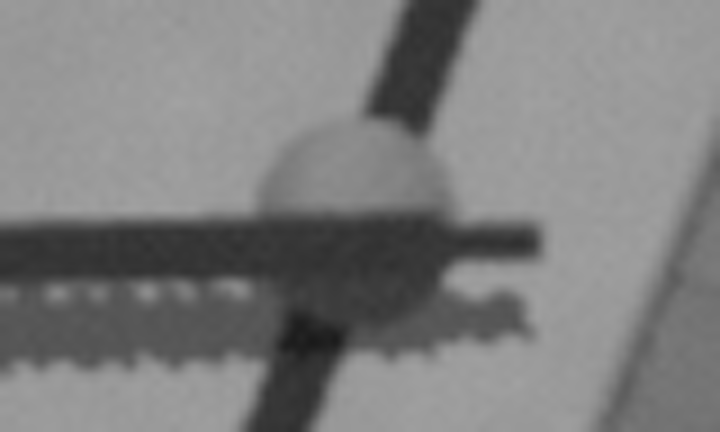

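The crop shows the stud centred at about (356,221) and the needle's centreline crossing at about row 244. It is therefore about 2.4 mm short (about 1.1°, or 5° of knob). I'll regrasp at the same pose and turn 5° further the same way.

Emit:
jog_arm(
  increments="0 0 0 0 -0.017 -0.035 0.04; 0 0 0 0 -0.034 -0.07 0.04; 0 0 0 0 -0.05 -0.105 0.04; 0 0 0 0 -0.067 -0.139 0.04; 0 0 0 0 -0.067 -0.139 0.04; 0 0 0 0.04 -0.067 -0.139 0.04; 0 0 0 0.08 -0.067 -0.139 0.04; 0 0 0 0.12 -0.067 -0.139 0.04; 0 0 0 0.16 -0.067 -0.139 0.04; 0 0 0 0.185 -0.067 -0.139 0.04; 0 0 0 0.194 -0.067 -0.139 0.04; 0 0 0 0.194 -0.067 -0.139 0.04; 0 0 0 0.194 -0.067 -0.139 0.006; 0 0 0 0.194 -0.067 -0.139 0.006; 0 0 0 0.194 -0.067 -0.139 0.006; 0 0 0 0.194 -0.067 -0.139 0.006; 0 0 0 0.194 -0.067 -0.139 0.006; 0 0 0 0.194 -0.067 -0.139 0.006",
  force=40,
)

```text
time_s: 10.4
position: [0.5088, -0.0585, 0.052]
ee_rot: [[0.001, -0.389, 0.921], [-0.001, 0.921, 0.389], [-1.0, -0.002, 0.001]]
wrist_force: [-4.3, -3.5, 6.0]
grip_width: 0.0111
```

Emit:
jog_arm(
  increments="-1.5 0 0 0 0 0 0.006; -3 0 0 0 0 0 0.006; -4 0 0 0 0 0 0.006; -5 0 0 0 0 0 0.006; -5 0 0 0 0 0 0.006; -5 0 0 0 0 0 0.006; -5 0 0 0 0 0 0.04; -5 0 0 0 0 0 0.04; -5 0 0 0 0 0 0.04; -5 0 0 0 0 0 0.04; -5 0 0 -0.04 0 0 0.04; -5 0 0 -0.08 0 0 0.04; -5 0 0 -0.12 0 0 0.04; -5 0 0 -0.16 0 0 0.04; -5 0 0 -0.195 0 0 0.04; 0 0 0 -0.195 0.034 0.07 0.04; 0 0 0 -0.195 0.067 0.139 0.04; 0 0 0 -0.195 0.067 0.139 0.04; 0 0 0 -0.195 0.067 0.139 0.04; 0 0 0 -0.195 0.067 0.139 0.04",
)

```text
time_s: 12.4
position: [0.6108, 0.0591, 0.2443]
ee_rot: [[-0.001, -0.391, 0.92], [-0.0, 0.92, 0.391], [-1.0, 0.001, -0.001]]
wrist_force: [0.0, -0.8, -0.9]
grip_width: 0.0399
```

```bash
python3 - <<'E'
from prof import *
import pickle
s=snapshot("wrist"); pickle.dump(s,open("w5.pkl","wb")); print(-np.array(s["R"]).T@np.array(s["t"]))
meas(s); u,v=proj(s,[*b2w(.105,.0475),.032]); print(u,v); b=prof(s,287,105); cv2.imwrite("pics/w5c.png",b)
E
```

```text
[0.58081729 0.12972098 0.37636151]
plate z 0.03190131666417713
needle n 604 ang 24.639372 y at x=0: 0.05487442 y at x=105: 48.214935 res 2.152062133562727
stud n 257 [104.20903944  48.25162523] [104.02905758  47.97684356] ((103.99026489257812, 47.97829055786133), 11.690457344055176)
285.58430668185207 107.84916755864361
```

View pics/w5c.png

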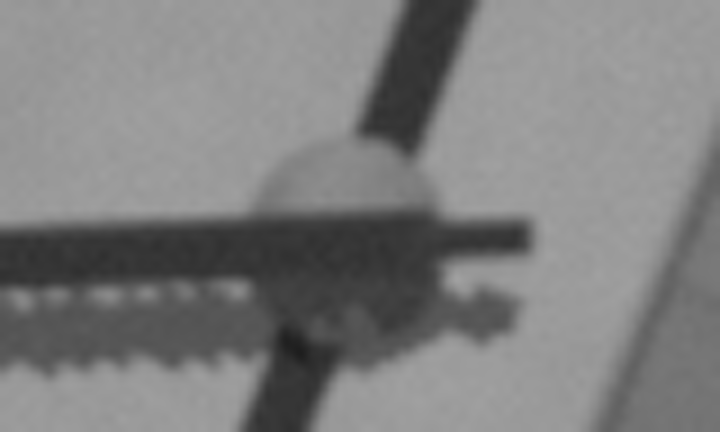

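The crop shows the stud centred at about (343,241), with the needle's centreline crossing at about row 243. It is centred to about 0.3 mm, and the range data give 48.2 against 48.0 mm. Next is the lever, starting with a move above its post.

Emit:
jog_arm(
  increments="-8 0 0 0 0.03 -0.002 0.045; -16 0 0 0 0.06 -0.005 0.045; -24 0 0 0 0.09 -0.007 0.045; -32 0 0 0 0.12 -0.009 0.045; -40 0 0 0 0.15 -0.011 0.045; -50 0 0 0 0.174 -0.0125 0.045; -50 0 0 0 0.174 -0.0125 0.045; -50 0 0 0 0.174 -0.0125 0.045; -50 0 0 0 0.174 -0.0125 0.045; -50 0 0 0 0.174 -0.0125 0.045",
)

```text
time_s: 13.45
position: [0.5319, 0.212, 0.2454]
ee_rot: [[0.0, -0.955, 0.297], [-0.0, 0.297, 0.955], [-1.0, -0.0, -0.0]]
wrist_force: [-0.6, 0.9, -0.6]
grip_width: 0.045
```

```bash
python3 - <<'E'
from h import *; from scene import *
import pickle
st=sense(); print(st["joint_positions"],st["position"],np.degrees(np.arctan2(st["ee_rot"][1,2],st["ee_rot"][0,2])))
s=snapshot("wrist"); pickle.dump(s,open("w6.pkl","wb")); cv2.imwrite("pics/w6.png",s["frame"])
print(proj(s,[.5313,.2140,.07]),proj(s,[*b2w(0,.15),.038]))
E
```

```text
[ 1.40706077e+01  2.44942862e+01  7.93034832e+01 -1.10262973e-02
  7.61967385e+01 -5.86414594e+01] [0.53187092 0.21201158 0.24535221] 72.71469675806887
(np.float64(287.1572111843369), np.float64(189.29916328025817)) (np.float64(286.50825868540363), np.float64(124.84849185674392))
```

View pics/w6.png

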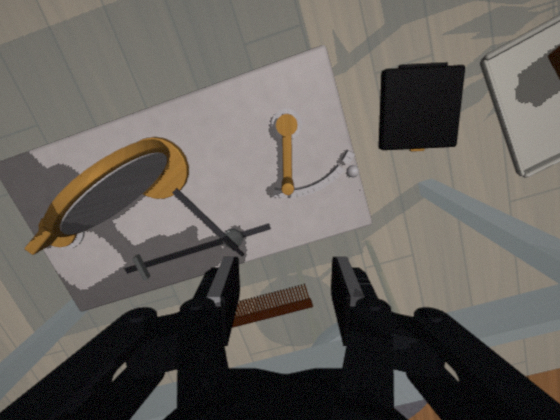

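The wrist view shows the post at about (288,187), the pivot at (287,125), and the pip at (352,171) on the anticlockwise side. All of these match the predictions, so I'll go down and pinch the post.

Emit:
jog_arm(
  increments="0 0 0 0.04 0.001 0.0016 0.045; 0 0 0 0.08 0.001 0.0016 0.045; 0 0 0 0.12 0.001 0.0016 0.045; 0 0 0 0.155 0.001 0.0016 0.045; 0 0 0 0.18 0.001 0.0016 0.045; 0 0 0 0.192 0.001 0.0016 0.045; 0 0 0 0.192 0.001 0.0016 0.045; 0 0 0 0.192 0.001 0.0016 0.008; 0 0 0 0.192 0.001 0.0016 0.008; 0 0 0 0.192 0.001 0.0016 0.008; 0 0 0 0.192 0.001 0.0016 0.008; 0 0 0 0.192 0.001 0.0016 0.008; 0 0 0 0.192 0.001 0.0016 0.008",
  force=30,
)

```text
time_s: 14.8
position: [0.532, 0.215, 0.0549]
ee_rot: [[0.003, -0.956, 0.294], [0.0, 0.294, 0.956], [-1.0, -0.003, 0.001]]
wrist_force: [0.9, -3.1, 6.8]
grip_width: 0.0114
```

```bash
python3 - <<'E'
from h import *; from scene import *
st=sense(); R=st["ee_rot"]; p=st["position"]; print(p,st["wrist_force"],st["grip_width"])
piv=b2w(0,.15); r=p[:2]-piv; print("radius",np.hypot(*r),np.degrees(np.arctan2(r[1],r[0])))
r=r/np.hypot(*r)*.06
a0=np.arctan2(r[1],r[0])
for a in range(6,58,6):
    q=piv+.06*np.array([np.cos(a0+np.radians(a)),np.sin(a0+np.radians(a))])-(piv+r)
    d=R.T@np.array([*q,0]); print(a,np.round(d,4))
E
```

```text
[0.5320346  0.21503491 0.05487126] [ 0.8550279  -3.09990214  6.75230101] 0.011440413696635008
radius 0.06043665480521726 -15.539211075799285
6 [0.     0.0005 0.0063]
12 [0.     0.0017 0.0124]
18 [0.     0.0034 0.0185]
24 [0.     0.0059 0.0243]
30 [0.     0.0089 0.0298]
36 [0.     0.0124 0.0349]
42 [-0.      0.0165  0.0397]
48 [-0.      0.0211  0.044 ]
54 [-0.      0.026   0.0478]
```

Emit:
jog_arm(
  increments="-3 0 0 0 0.0002 0.0032 0.008; -6 0 0 0 0.0005 0.0063 0.008; -9 0 0 0 0.001 0.0094 0.008; -12 0 0 0 0.0017 0.0124 0.008; -15 0 0 0 0.0025 0.0155 0.008; -18 0 0 0 0.0034 0.0185 0.008; -21 0 0 0 0.0046 0.0214 0.008; -24 0 0 0 0.0059 0.0243 0.008; -27 0 0 0 0.0073 0.0271 0.008; -30 0 0 0 0.0089 0.0298 0.008; -33 0 0 0 0.0106 0.0324 0.008; -36 0 0 0 0.0124 0.0349 0.008; -39 0 0 0 0.0144 0.0373 0.008; -42 0 0 0 0.0165 0.0397 0.008; -45 0 0 0 0.0187 0.0419 0.008; -48 0 0 0 0.0211 0.044 0.008; -51 0 0 0 0.0235 0.0459 0.008; -53 0 0 0 0.0252 0.0472 0.008; -53 0 0 0 0.0252 0.0472 0.008; -53 0 0 0 0.0252 0.0472 0.008",
)

```text
time_s: 16.8
position: [0.5215, 0.2689, 0.0549]
ee_rot: [[0.003, -0.81, -0.587], [0.002, -0.587, 0.81], [-1.0, -0.004, -0.0]]
wrist_force: [-1.2, 3.0, 6.2]
grip_width: 0.012
```

```bash
python3 - <<'E'
from h import *; from scene import *
st=sense(); p=st["position"]; piv=b2w(0,.15); r=p[:2]-piv; print(p,"radius",np.hypot(*r),np.degrees(np.arctan2(r[1],r[0])),st["wrist_force"],st["grip_width"])
E
```

```text
[0.52150789 0.26886075 0.05489893] radius 0.06075986726915195 38.27273008531139 [-1.16136196  3.04557864  6.21966811] 0.012021853747961744
```

Emit:
jog_arm(
  increments="0 0 0 0 0 0 0.045; 0 0 0 0 0 0 0.045; 0 0 0 0 0 0 0.045; 0 0 0 0 0 0 0.045; 0 0 0 -0.04 0 0 0.045; 0 0 0 -0.08 0 0 0.045; 0 0 0 -0.12 0 0 0.045; 0 0 0 -0.16 0 0 0.045; 0 0 0 -0.19 0 0 0.045; 0 0 0 -0.19 0 0 0.045",
)

```text
time_s: 17.8
position: [0.5226, 0.2684, 0.2483]
ee_rot: [[0.009, -0.81, -0.586], [0.003, -0.586, 0.81], [-1.0, -0.009, -0.003]]
wrist_force: [-0.1, 0.1, 0.0]
grip_width: 0.0452
```

Emit:
jog_arm(
  increments="8 0 0 0 0.004 -0.02 0.045; 16 0 0 0 0.008 -0.04 0.045; 24 0 0 0 0.012 -0.06 0.045; 32 0 0 0 0.016 -0.08 0.045; 40 0 0 0 0.02 -0.1 0.045; 48 0 0 0 0.025 -0.12 0.045; 56 0 0 0 0.03 -0.14 0.045; 64 0 0 0 0.035 -0.16 0.045; 72 0 0 0 0.04 -0.18 0.045; 80 0 0 0 0.045 -0.2 0.045; 88 0 0 0 0.05 -0.222 0.045; 96 0 0 0 0.0508 -0.2224 0.045; 103 0 0 0 0.0508 -0.2224 0.045; 103 0 0 0 0.0508 -0.2224 0.045; 103 0 0 0 0.0508 -0.2224 0.045; 103 0 0 0 0.0508 -0.2224 0.045; 103 0 0 0 0.0508 -0.2224 0.045",
)

```text
time_s: 19.5
position: [0.6099, 0.0579, 0.2431]
ee_rot: [[-0.0, -0.391, 0.921], [0.0, 0.921, 0.391], [-1.0, 0.0, -0.0]]
wrist_force: [-0.1, 0.2, -0.8]
grip_width: 0.0445
```

```bash
python3 - <<'E'
from prof import *
import pickle
s=snapshot("wrist"); pickle.dump(s,open("w7.pkl","wb")); print(-np.array(s["R"]).T@np.array(s["t"]))
meas(s); b=prof(s,287,105)
t=snapshot("top"); pickle.dump(t,open("t7.pkl","wb")); meas(t)
a=cv2.resize(cv2.cvtColor(t["frame"][140:290,100:420],cv2.COLOR_BGR2GRAY),(720,338),interpolation=cv2.INTER_CUBIC); cv2.imwrite("pics/f7.png",np.vstack([b[60:320],a]))
E
```

```text
[0.57982381 0.12857081 0.37517204]
plate z 0.03195947776689194
needle n 618 ang 24.595068 y at x=0: 0.08873749 y at x=105: 48.15056 res 2.161047905576358
stud n 261 [104.08192094  48.13849814] [103.88281938  47.91687936] ((103.95862579345703, 47.964298248291016), 11.836833953857422)
plate z 0.5717292583082008
needle n 133 ang 24.586136 y at x=0: 0.63726807 y at x=105: 48.679295 res 2.357325035607564
stud n 61 [103.99742226  49.72479615] [103.14007448  49.4446683 ] ((101.21660614013672, 48.75080490112305), 24.62924575805664)
```

View pics/f7.png

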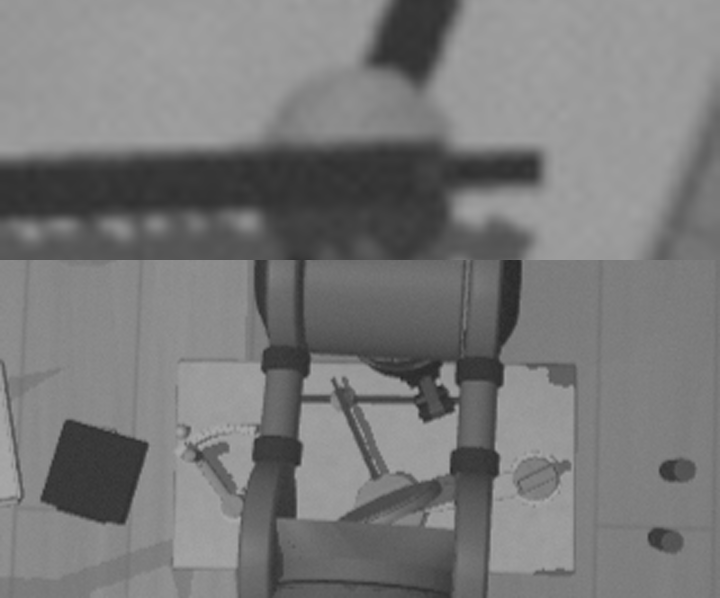

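The upper half shows the needle's centreline at about row 173 against a stud centre of about row 171. In the lower half, the lever arm points at the pip near (182,432), and the palette and lipsticks are where they were. The arm is touching nothing, so I'm handing in.

```bash
python3 -c "
from rig import job_done; print(job_done())"
```

```text
the job is handed in; nothing more can be done
None
```

I turned the mirror by its knob in two grasps, both the same way round, until the needle lay across the middle of the round stud. Then I pinched the lever post and swung it about 54° into the pip notch, released it and rose clear. The job was handed in at about 20 s.

**Aim, after the lever was thrown:** the needle measured 24.6°, the same as just before. It crossed the groove at y 48.15 mm against a stud centre of about 47.96 mm, so it is centred to about 0.3 mm in the wrist view.

**Lever:** the top view shows it at the pip, and the grip angle on release was 38.3° against 37.7° expected.

**Bystanders:** the palette and both lipsticks look unmoved in the last top view. I did not check the comb in that view because the arm hid its area. It lay untouched in the earlier wrist views, and the arm never came down near it.

**Disagreements:** range measurements of the stud from the top camera were too coarse to use (fitted circle about twice its size), so I relied on the wrist camera. The base estimate from the top view was about 2 mm off in y and was corrected from the wrist view.

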